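# Lock a drawer runner in its mounting jig with the locating pin

### The job

Push the sliding rail of the drawer runner along its track until it is right against the black end stop, so that its eye stands in front of the locating pin. Then push the red-headed pin along its cradle, through the eye, until it is fully home with its head against the back of the cradle. Leave the rail and the pin like that and leave the other things on the bench where they are.

Things in the scene. Friction and masses are not known exactly. Their poses are not given: they have to be found in the camera images.
- jig: Plywood board 18 mm thick fixed to the bench, spanning x -132..68, y -155..165 mm, turned up to 0.3 rad. Origin: bench level, under the cradle's far end on the pin's line; x = the way the pin is pushed (roughly away from the robot), y left, z up. Grey track for the rail: along y at x 9..43, its sides up to z 30 mm. Black end stop: x 6..46, y -145..-120, top z 48 mm.
- cradle_back (a point): Centre of the back face of the brown wooden cradle, on the pin's line: jig (-90, 0, 50) mm; axes as the jig. Cradle: jig x -90..0, y -23..23, top z 57 mm, with an open groove 13.5 mm wide, floor at z 44 mm. When the pin is home its head's shoulder touches this face.
- runner (a joint): Travel of the steel sliding rail in the track, m: it grows towards jig -y; 0 = pulled out, 0.070 = against the black end stop (hard stop). It starts between 0 and 0.040. It drags with about 2.5 N and stays where it is left.
- eye (a point): Centre of the 15 mm hole in the rail's aluminium eye plate (8 mm thick along jig x, 40 mm wide along y, from z 36 to z 72 mm), at jig x = 26, z = 50 mm; axes as the jig. With the rail against its stop the eye is at jig y = 0, on the pin's line.
- push_tab (a point): On the +y face of the orange upright tab at the rail's +y end (28 mm wide along jig x, 6 mm thick along y, from z 35 to z 73 mm); the point is at z = 62 mm, on the face to be pushed towards jig -y. It lies 45 mm to +y of the eye. The rail's top is at z 35 mm.
- pin: Loose steel pin, 12 mm thick, 140 mm long, round nose, with a red disc head 32 mm in diameter and 10 mm thick at the robot's end; about 0.14 kg. It lies in the cradle's groove, axis at z 50 mm, drawn back 38 to 52 mm from home, nose short of the eye. Origin: on the axis at the head's shoulder (the head's back is at x = -10 mm); x = towards the nose.
- pin_nose (a point): Tip of the pin's round nose, 140 mm ahead of the pin's origin.
- screw_tin: Bystander on the jig board: blue tin, 36 mm in diameter, 35 mm high; origin under its centre.
- offcut: Bystander on the jig board: wood offcut 35 x 50 x 19 mm; origin under its centre.
- carton: Bystander: cardboard box 90 x 90 x 80 mm, right of the jig; origin under its centre.
- screwdriver: Bystander: screwdriver lying on the bench, right of the jig.
- hammer: Bystander: hammer lying on the bench, left of the jig.
- drill: Bystander: blue cordless drill, 195 mm tall, standing on its battery, left of the jig.
Things that resemble listed ones, but are neither listed nor needed, are in the scene too. Of the things that look like the pin, the middle-sized one is meant.

How it is judged:
By the outcome, as a careful person would: the job done as asked, in the order asked, and still so for the second after the job is handed in, with the robot touching nothing.
It also fails if it takes over 45 s, if anything falls off the work surface, if the arm or the gripper's body presses on something with over 40 N, if the wrist force passes 120 N, or if a joint passes its speed limit or range.

### The arm

A 6-joint arm with a two-finger parallel gripper is mounted at the origin on the work surface. World frame = base frame: x ahead of the robot, y to its left, z up, the work surface at z = 0. Lengths are in m, angles in degrees, forces in N, time in s.
With the tool pointing down it reaches from about 0.325 to 0.775 m from the base axis. Payload 5.5 kg.
Tool frame: the origin (TCP) lies at the centre of the arm's flange, where the gripper is bolted on; the fingertips stand 182 mm ahead of it and the grasp point (between the pads) lies 163 mm ahead of it; z points along the fingers, y is the line along which they close (so a half turn about z gives the same grasp; the last joint's range is limited). The gripper opens to 88 mm and grips with 3 to 60 N. Pads are 20 mm wide; open, the fingers measure 115 mm over their backs; the gripper's body (75 mm by 178 mm) begins 61 mm behind the grasp point.
Start: joints at [63.673, 5.22, 70.514, -0, 104.267, -3.249], TCP at [0.235, 0.552, 0.405] pointing down, gripper open.
Joint ranges: [-164.24, 164.24], [-49.07, 125.15], [9.68, 141.18], [-86.29, 266.29], [3.28, 154.24], [-151.56, 151.56]. Speed limits (degrees/s): [147.25, 147.25, 172.46, 180, 180, 180].

### API

Orientations are given as [roll, pitch, yaw] about the fixed x, y, z axes, in that order (R = Rz(yaw) Ry(pitch) Rx(roll)).
In Python, from station import r gives the robot as it stands. The module is installed in compiled form; this text tells all that it offers. Calls block until the motion is done:
- r.reach(position, orientation): joint-space move of the TCP to a pose.
- r.servo_line(position, rotation=None, speed=0.15): straight line of the TCP; rotation=None keeps the orientation; speed is the mean speed in m/s.
- r.move_joints(angles): joint-space move.
- r.let_go() and r.grab(squeeze=None): open the fingers fully, or close them until they stop; squeeze is the grip in N (None keeps the last).
- r.wait(seconds).
- r.inverse_kinematics(position, orientation): joint angles nearest the present ones, or None.
- r.sense(): the state.
- r.snapshot(name): name is "side" or "top" or "wrist"; returns a dict with "frame" (480x640x3 uint8, red, green, blue), "fx", "fy", "cx", "cy" (pixels), "R" (3x3) and "t" (3): a world point X has camera coordinates R X + t. Camera axes: x right, y down, z forward; pixel columns grow to the right and rows downward; lengths in m; the calibration is good to about 2 mm. A picture is of the moment at which its call begins. There is no depth.
A pose or a line that the arm cannot do raises r.IKError and nothing moves.
- r.hand_in(): hands the job in; it is judged then, once.
The state is a dict: "clock": time; "joints": joint angles; "joint_vel": joint speeds; "joint_torque": joint torques, N m; "tcp_pos": TCP position; "orientation": TCP orientation; "contact_force": force on the tool from outside, world axes, zero at the start; "torque": the same for the moment, N m; "opening": finger opening in m; "gripper_force": force on a finger pad.
Only numpy, scipy, OpenCV 4.12 (cv2) and the standard library are available. Lean on these libraries where they do the work, as an engineer would, in place of code of your own. Each camera call takes 0.05 s, during which the arm holds its last target. There are 200 camera calls.

## Working session

There is one attempt and no reset: what is moved stays moved. The work goes in short steps, each a Python script; the robot and the scene stay as the last script left them, time stands still between calls to the robot, and variables do not carry over. Pictures are saved under pics/ and viewed, at most 10 in all, crops included, and the job is handed in when it is done.

```bash
mkdir -p pics
python3 - <<'E'
from station import r
import cv2,pickle
d={}
for n in("top","side"):
    s=r.snapshot(n);d[n]=s;cv2.imwrite(f"pics/{n}0.png",s["frame"][:,:,::-1])
pickle.dump(d,open("cams.pkl","wb"))
print(r.sense())
for n in d:print(n,d[n]["fx"],d[n]["R"],d[n]["t"])
E
```

```text
{'clock': 0.1, 'joints': array([ 6.36727545e+01,  5.25886047e+00,  7.05734145e+01, -1.06817706e-03,
        1.04267367e+02, -3.24739856e+00]), 'joint_vel': array([-0.00860952, -0.07861483, -0.16715224, -0.11454937,  0.04990955,
       -0.01549052]), 'joint_torque': array([ 2.67621945e-03, -4.47861171e+01, -4.07567096e+01,  7.01341918e-02,
        2.85167748e-02, -1.21438866e-04]), 'tcp_pos': array([0.23522402, 0.55202693, 0.40363442]), 'orientation': array([-1.79900459e+02, -4.61043861e-03,  1.56919887e+02]), 'contact_force': array([ 0.29535898, -0.10986924,  0.58540792]), 'torque': array([-0.02484596,  0.00183631, -0.00012176]), 'gripper_force': 0.0, 'opening': 0.08794238423346065}
top 564.5261934589932 [[ 0.00521444 -0.99998527 -0.00150355]
 [-0.99490957 -0.00503664 -0.10064581]
 [ 0.10063676  0.00202071 -0.99492118]] [1.34247180e-03 4.79489485e-01 1.48990520e+00]
side 465.71450916651753 [[ 0.68697564 -0.72648771  0.01673566]
 [-0.40726921 -0.40398786 -0.81910048]
 [ 0.60182744  0.55588616 -0.57340589]] [-0.35453353  0.27183255  0.83409357]
```

View pics/top0.png

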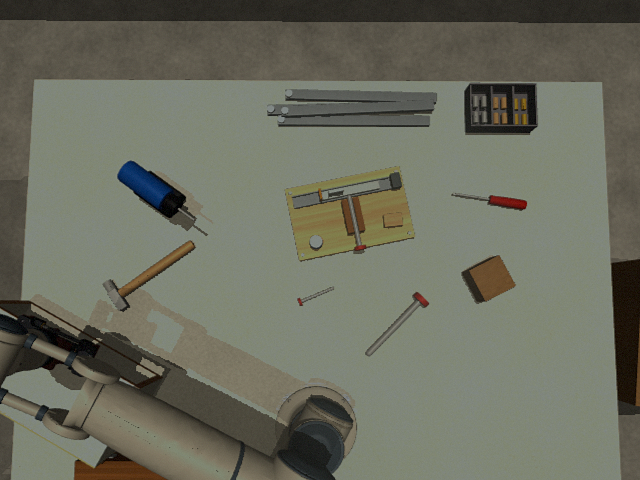

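View pics/side0.png

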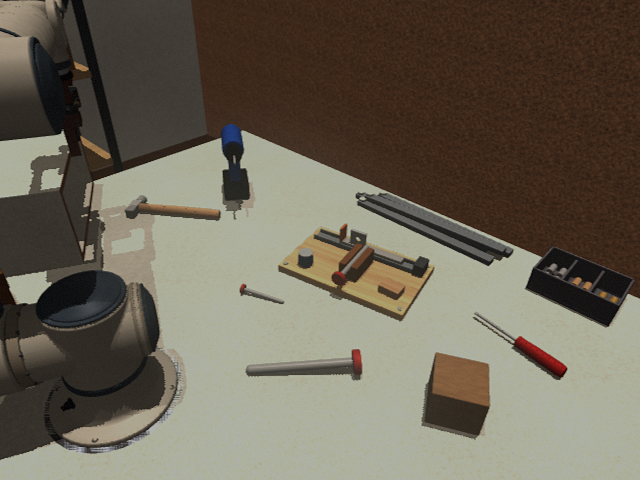

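The top view shows the jig at about (350,213), turned slightly. The pin head is near (360,249), the orange tab near (320,195) and the black stop near (395,180). The side view agrees. I'll enlarge both.

Run:
```python
import cv2
a=cv2.imread("pics/top0.png")[160:268,278:422];cv2.imwrite("pics/topc.png",cv2.resize(a,None,fx=5.5,fy=5.5,interpolation=cv2.INTER_CUBIC))
a=cv2.imread("pics/side0.png")[215:320,270:440];cv2.imwrite("pics/sidec.png",cv2.resize(a,None,fx=4.7,fy=4.7,interpolation=cv2.INTER_CUBIC))
```

```text
(no output)
```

View pics/topc.png

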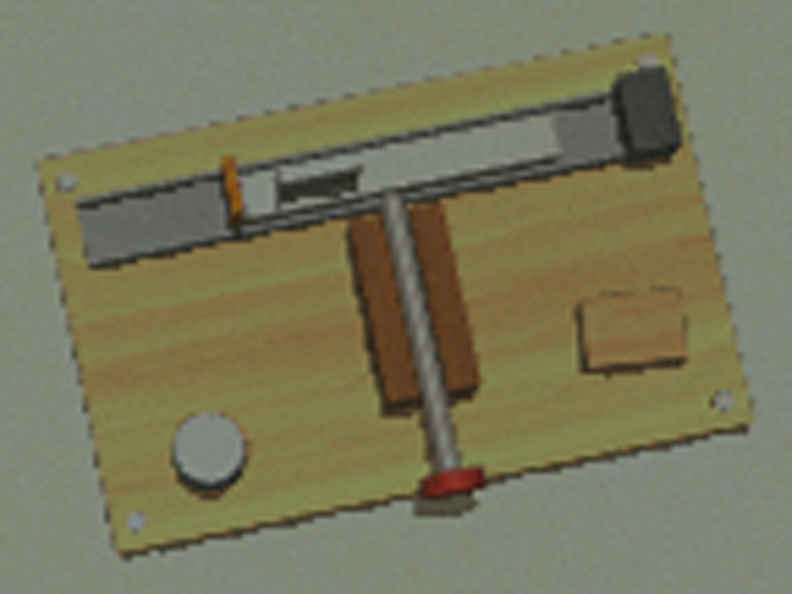

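View pics/sidec.png

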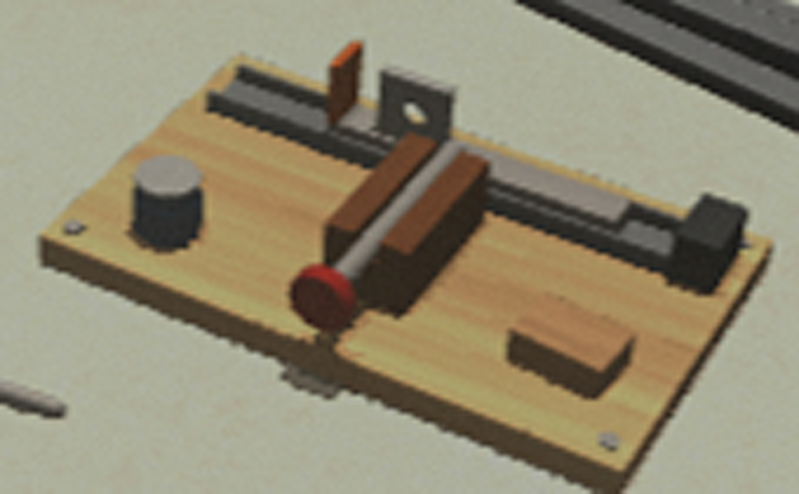

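```bash
cat > fit.py <<'E'
import numpy as np,pickle
from scipy.optimize import least_squares
d=pickle.load(open("cams.pkl","rb"))
def proj(c,X):
    q=X@c["R"].T+c["t"];return np.c_[c["fx"]*q[:,0]/q[:,2]+c["cx"],c["fy"]*q[:,1]/q[:,2]+c["cy"]]
# camera, kind(j jig, r rail rel. eye, p pin), jig xyz mm, crop px
T=[("j",68,165,18,40,160),("j",68,-155,18,668,35),("j",-132,-155,18,750,422),("j",-132,165,18,118,548),
("j",0,23,57,348,222),("j",0,-23,57,440,203),("j",-90,23,57,387,403),("j",-90,-23,57,478,384),
("j",46,-145,48,667,68),("j",6,-145,48,680,150),
("r",40,42,73,229,157),("r",12,42,73,238,217),("r",26,0,72,318,170),("p",-5,0,66,453,474)]
S=[("j",68,165,18,240,57),("j",68,-155,18,770,243),("j",-132,-155,18,622,470),("j",-132,165,18,42,237),
("j",-90,23,57,329,229),("j",0,23,57,411,135),("j",0,-23,57,488,158),("j",-90,-23,57,405,256),
("r",12,45,73,329,57),("r",40,39,73,361,43),("r",22,20,72,381,70),("r",22,-20,72,453,90),("r",22,0,50,415,112),("p",-10,0,50,318,298)]
def model(v,pts):
    x,y,a,e,b=v;P=[]
    for k,px,py,pz,*_ in pts:
        if k=="r":py+=e*1e3
        if k=="p":px+=-90-b*1e3
        P.append([px/1e3,py/1e3,pz/1e3])
    P=np.array(P);c,s=np.cos(a),np.sin(a)
    return P@np.array([[c,s,0],[-s,c,0],[0,0,1]])+[x,y,0]
def res(v,full=False):
    o=[]
    for n,pts,off,k in(("top",T,(278,160),5.5),("side",S,(270,215),4.7)):
        uv=np.array([p[4:] for p in pts]);uv=(uv+.5)/k-.5+off
        o.append(proj(d[n],model(v,pts))-uv)
    return o if full else np.vstack(o).ravel()
f=least_squares(res,[.57,-.03,.17,.05,.045],loss="soft_l1")
print(f.x,np.degrees(f.x[2]))
for o in res(f.x,True):print(o.round(1).tolist())
np.save("jig.npy",f.x)
E
python3 fit.py
```

```text
[ 0.60087584 -0.08560193  0.20482509  0.03243592  0.03450654] 11.735613431379816
[[-0.4, -0.5], [0.3, -0.6], [1.2, 0.3], [-0.3, 0.9], [0.4, -0.4], [0.7, -0.3], [0.2, -0.2], [0.8, -0.2], [0.2, -0.7], [1.1, -1.2], [-0.0, -0.6], [0.5, -1.1], [0.5, -0.8], [0.1, -0.5]]
[[-0.7, -0.9], [0.5, -0.6], [-0.8, 0.6], [-1.7, -0.8], [-1.7, -1.3], [-0.9, -0.4], [-0.1, 0.8], [0.1, -0.2], [-0.4, 1.5], [0.3, 0.0], [-0.6, 0.3], [-1.3, 1.1], [-1.2, 1.2], [-0.2, 0.5]]
```

```bash
cat > h.py <<'E'
from station import r
import numpy as np,cv2,pickle
def W(p,v=None):
    v=np.load("jig.npy") if v is None else v
    c,s=np.cos(v[2]),np.sin(v[2]);return np.array([v[0]+c*p[0]-s*p[1],v[1]+s*p[0]+c*p[1],p[2]])
A=np.degrees(np.load("jig.npy")[2])
E
python3 - <<'E'
from h import *
best=None
for y in(A+90,A-90):
    q=r.inverse_kinematics(W((.026,.09,.40)),[180,0,y]);print(y,q)
y=min((A+90,A-90),key=lambda y:abs(r.inverse_kinematics(W((.0,.05,.40)),[180,0,y])[5]))
r.reach(W((0,.05,.40)),[180,0,y]);r.grab(10)
s=r.snapshot("wrist");pickle.dump(s,open("w1.pkl","wb"));cv2.imwrite("pics/w1.png",s["frame"][:,:,::-1])
print(y,-s["R"].T@s["t"],r.sense()["tcp_pos"],r.sense()["clock"],r.sense()["contact_force"],r.sense()["opening"])
E
```

```text
101.73561343137982 [ -2.46985906   6.42371867  69.69873997   0.         103.87754136
 -14.2054725 ]
-78.26438656862018 NoneTraceback (most recent call last):
  File "<stdin>", line 5, in <module>
  File "<stdin>", line 5, in <lambda>
TypeError: 'NoneType' object is not subscriptable
```

Run:
```python
from h import *
r.reach(W((0,.05,.40)),[180,0,A+90]);r.grab(10)
s=r.snapshot("wrist");pickle.dump(s,open("w1.pkl","wb"));cv2.imwrite("pics/w1.png",s["frame"][:,:,::-1])
print(-s["R"].T@s["t"],r.sense()["tcp_pos"],r.sense()["clock"],r.sense()["contact_force"],r.sense()["opening"])
```

```text
[0.57372001 0.04452138 0.38132125] [ 0.59071265 -0.0366404   0.40000884] 3.9333 [-0.29015174  0.38245801 -0.30009484] 0.0007109793141469891
```

View pics/w1.png

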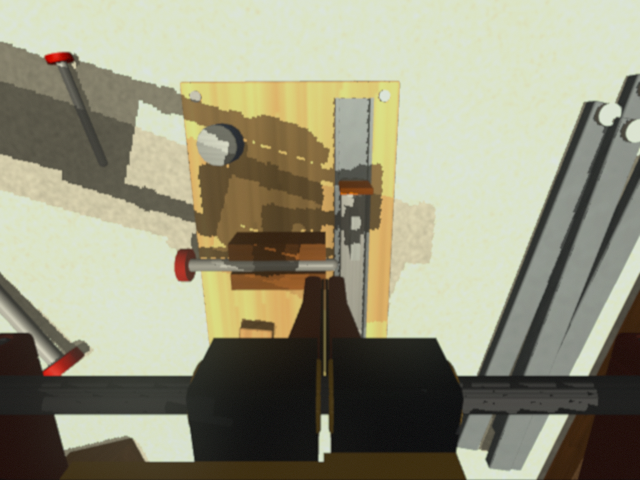

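The wrist view is sharp. The cradle's top spans (230..327, 232..289), the pin head is at (184,265), its nose at (338,266), and the tab at (356,187). One enlarged crop will refine the fit.

Run:
```python
import cv2
a=cv2.imread("pics/w1.png")[170:300,170:385];a=cv2.resize(a,None,fx=3.7,fy=3.7,interpolation=cv2.INTER_CUBIC)
cv2.imwrite("pics/w1c.png",cv2.convertScaleAbs(a,alpha=1.3,beta=20))
```

```text
(no output)
```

View pics/w1c.png

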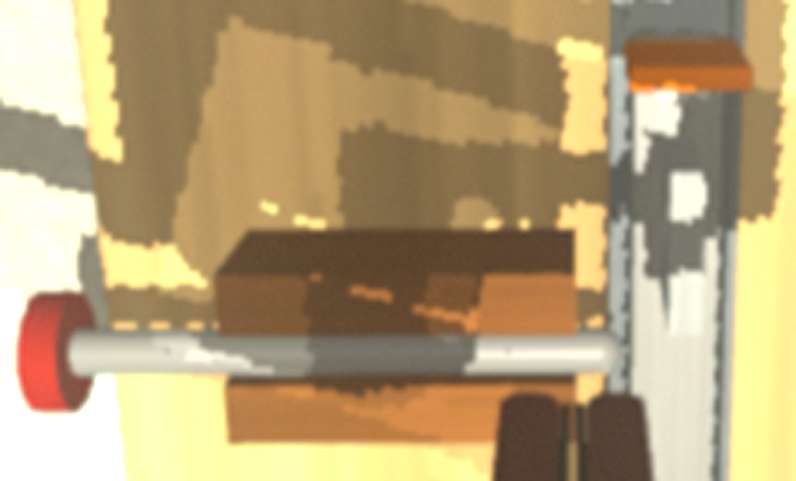

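```bash
python3 - <<'E'
s=open("fit.py").read()
s=s.replace("def model",'''d["w"]=pickle.load(open("w1.pkl","rb"))
Wp=[("j",-90,23,57,219,274),("j",0,23,57,577,272),("j",-90,-23,57,230,442),("r",12,45,73,632,72),("r",40,45,73,749,70),
("r",12,39,73,634,91),("r",40,39,73,752,91),("p",140,0,50,622,353),("p",0,0,50,75,352),("j",-132,165,18,(181-170)*3.7,(83-170)*3.7),("j",68,165,18,(400-170)*3.7,(81.5-170)*3.7)]
def model''').replace('(270,215),4.7)','(270,215),4.7),("w",Wp,(170,170),3.7)')
open("fit.py","w").write(s)
E
python3 fit.py
```

```text
[ 0.60180995 -0.08680519  0.20605683  0.03269772  0.03853974] 11.806186597978792
[[-0.0, -0.7], [0.7, -1.0], [1.7, -0.1], [0.3, 0.6], [0.8, -0.7], [1.1, -0.7], [0.7, -0.5], [1.3, -0.5], [0.7, -1.1], [1.5, -1.6], [0.3, -0.9], [0.8, -1.4], [0.9, -1.1], [1.0, 0.7]]
[[-0.2, -0.9], [1.1, -0.6], [0.1, 0.6], [-1.1, -0.7], [-1.0, -1.2], [-0.3, -0.4], [0.6, 0.8], [0.8, -0.1], [0.1, 1.6], [0.8, 0.1], [-0.1, 0.3], [-0.8, 1.1], [-0.7, 1.2], [-0.4, 1.5]]
[[-1.2, -0.1], [-0.1, 0.3], [-0.4, 0.1], [-0.5, -1.5], [1.4, -1.0], [-1.2, 0.5], [0.4, 0.4], [-0.2, -1.2], [1.1, -0.7], [-1.3, -1.5], [0.9, -0.4]]
```

```bash
cat >> h.py <<'E'
def push(p0,d,n,step,lim):
    "advance from jig point p0 along jig unit d until reaction exceeds lim"
    u=W(d)-W((0,0,0));f=0
    for i in range(1,n+1):
        r.servo_line(W(np.add(p0,np.multiply(d,i*step))),speed=.03)
        s=r.sense();f=-s["contact_force"]@u
        if f>lim:break
    print("steps",i,"force",f,"tcp",s["tcp_pos"],"clock",s["clock"])
    return np.add(p0,np.multiply(d,i*step))
E
python3 - <<'E'
from h import *
Z=.230
r.reach(W((.026,.118,.30)),[180,0,A+90])
r.servo_line(W((.026,.118,Z)),speed=.15)
print(r.sense()["contact_force"],r.sense()["clock"])
r.servo_line(W((.026,.064,Z)),speed=.06)
print(r.sense()["contact_force"],r.sense()["clock"])
p=push((.026,.064,Z),(0,-1,0),18,.001,12)
print(p)
r.servo_line(W((.026,p[1]+.03,Z)),speed=.1)
s=r.snapshot("wrist");cv2.imwrite("pics/w2.png",s["frame"][:,:,::-1]);pickle.dump(s,open("w2.pkl","wb"))
print(r.sense()["contact_force"],r.sense()["clock"])
E
```

```text
[-0.43502773 -0.37761546  0.31315373] 5.1083
[ 0.47733746  0.62533576 -0.3018281 ] 6.1583
steps 11 force 12.965723539942571 tcp [ 0.61600069 -0.02709369  0.23011772] clock 8.9083
[0.026 0.053 0.23 ]
[-0.3834963  -0.70457795  1.50234143] 9.4083
```

Run:
```python
from h import *
Z=.220
p=r.sense()["tcp_pos"]; r.servo_line([p[0],p[1],.31],speed=.25)
r.reach(W((-.185,0,.30)),[180,0,A])
print(r.sense()["joints"].round(1))
s=r.snapshot("top");cv2.imwrite("pics/t2.png",s["frame"][:,:,::-1])
r.servo_line(W((-.185,0,Z)),speed=.15)
print(r.sense()["contact_force"],r.sense()["clock"])
r.servo_line(W((-.125,0,Z)),speed=.05)
print(r.sense()["contact_force"],r.sense()["clock"])
p=push((-.125,0,Z),(1,0,0),22,.001,8)
print(p)
r.servo_line(W((p[0]-.04,0,Z)),speed=.1)
p=r.sense()["tcp_pos"]; r.servo_line([p[0],p[1],.40],speed=.25)
s=r.snapshot("wrist");cv2.imwrite("pics/w3.png",s["frame"][:,:,::-1])
s=r.snapshot("side");cv2.imwrite("pics/s3.png",cv2.resize(s["frame"][215:320,270:440,::-1],None,fx=4.7,fy=4.7,interpolation=cv2.INTER_CUBIC))
print(r.sense()["clock"])
```

```text
[-20.9 -20.  104.3   0.   95.8  57.2]
[ 0.36256255 -0.03304307  0.13319995] 11.7583
[ 0.4053969  -0.52237213 -0.99958918] 13.1083
steps 16 force 9.723652666602133 tcp [ 0.49407787 -0.10940515  0.21997717] clock 17.1083
[-0.109  0.     0.22 ]
18.625
```

View pics/w3.png

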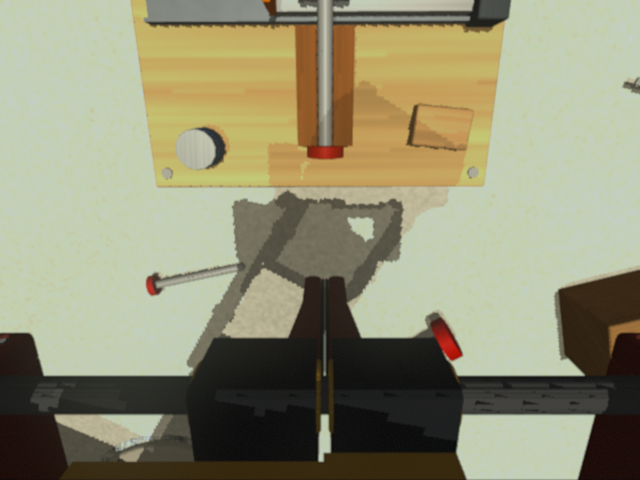

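View pics/s3.png

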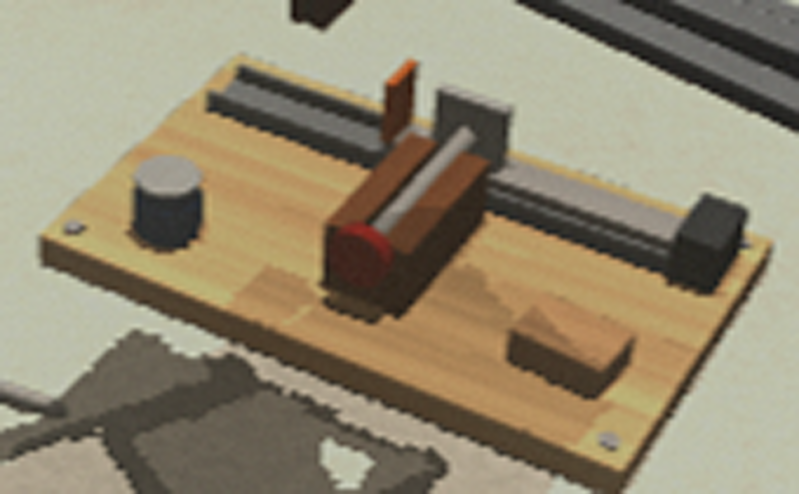

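The head sits against the cradle back (wrist view (325,148), side crop (360,255)). The pin passes through the eye, the rail's end is at the black stop (675,225), and the tin and offcut haven't moved.

```bash
python3 -c "
from station import r
print(r.hand_in())"
```

```text
the job is handed in; nothing more can be done
None
```

The rail is against the black end stop and the pin is through the eye with its head against the cradle back. The tin and offcut are unmoved, and I handed the job in at about 19 s on the robot's clock.

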